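# Two job trays for the lasting bench

### The job

Make up the two job trays from the stock on the bench. The orange tray gets the green last, the brass tack tin and the red spool; the blue tray gets the wooden last and the amber glue jar. Lasts go in the long compartments, sole down and either way round, small things upright in the square compartments, one to a compartment and in either one; leave the yellow spool where it stands.

Things in the scene. Friction and masses are not known exactly. Their poses are not given: they have to be found in the camera images.
- orange_tray: Shallow orange plastic tray. 158 x 158 mm outside, fixed to the bench. Floor 4 mm thick, walls 4 mm thick, tops 16 mm above the bench. In its frame: one long compartment, 150 (x) by 76 (y) mm inside, centre x 0, y +37 mm; two square ones, 73 (x) by 70 (y) mm inside, centres x +38.5 and -38.5, y -40 mm. Origin: centre of its underside, on the bench; z up; any yaw.
- blue_tray: Shallow blue plastic tray. 158 x 158 mm outside, fixed to the bench. Floor 4 mm thick, walls 4 mm thick, tops 16 mm above the bench. In its frame: one long compartment, 150 (x) by 76 (y) mm inside, centre x 0, y +37 mm; two square ones, 73 (x) by 70 (y) mm inside, centres x +38.5 and -38.5, y -40 mm. Origin: centre of its underside, on the bench; z up; any yaw.
- green_last: Green plastic child's shoe last (foot form) standing sole down on a pale insole board: 118 mm long along x (toe at +x), 45 wide, 64 high, 0.16 kg. Its ankle block, 28 mm wide with flat upright sides across y, spans x -45 to +10, z 34 to 64 mm: grip it there across y, at about x -15. Origin: centre of its underside, midway from heel to toe; z up.
- wood_last: Brown wooden child's shoe last (foot form) standing sole down on a pale insole board: 118 mm long along x (toe at +x), 45 wide, 64 high, 0.16 kg. Its ankle block, 28 mm wide with flat upright sides across y, spans x -45 to +10, z 34 to 64 mm: grip it there across y, at about x -15. Origin: centre of its underside, midway from heel to toe; z up.
- tack_tin: Round closed brass tin, upright, 46 mm across, 52 mm high, about 0.12 kg. Origin: centre of its underside; z up.
- red_spool: Upright spool of red thread with thin white rings, 40 mm across, 60 mm high, about 0.07 kg, gripped like a plain cylinder. Origin: centre of its underside; z up.
- glue_jar: Round closed jar of amber glass with a black lid, upright, 44 mm across, 64 mm high, about 0.13 kg (a plain cylinder to the gripper). Origin: centre of its underside; z up.
- yellow_spool: Upright spool of yellow thread with thin white rings, 40 mm across, 60 mm high, standing among the stock. Belongs to no kit; leave it alone. Two black rubber heels, 14 mm high, also lie among the stock. Origin: centre of its underside; z up.
Things that resemble listed ones, but are neither listed nor needed, are in the scene too. Of the things that look like the glue_jar, take the one that is farthest to the robot's left at the start. Leave any turquoise look-alike of the tack_tin alone.

How it is judged:
By the outcome, as a careful person would: the job done as asked, in the order asked, and still so for the second after the job is handed in, with the robot touching nothing.
It also fails if it takes over 144 s, if anything falls off the work surface, if the arm or the gripper's body presses on something with over 40 N, if the wrist force passes 120 N, or if a joint passes its speed limit or range.

### The arm

A 7-joint arm with a two-finger parallel gripper is mounted at the origin on the work surface. World frame = base frame: x ahead of the robot, y to its left, z up, the work surface at z = 0. Lengths are in m, angles in rad, forces in N, time in s.
With the tool pointing down it reaches from about 0.425 to 1.025 m from the base axis. Payload 9.4 kg.
Tool frame: the origin (TCP) lies at the very end of the fingers, on their centre line; the grasp point (between the pads) lies manip.grasp_offset behind it (manip.grasp_offset is the distance from the TCP to the grasp point, in m); z points along the fingers, y is the direction in which the jaws open and shut (so a half turn about z gives the same grasp; the last joint's range is limited). The gripper opens to 85 mm and grips with 20 to 120 N. Pads are 22 mm wide; open, the fingers measure 114 mm over their backs; the gripper's body (76 mm by 85 mm) begins 54 mm behind the grasp point. The pads swing forward as they close: fully open they stand 13 mm farther back than shut.
Start: joints at [1.047, 0.599, -0.003, 1.599, 0.002, 0.943, -0.08], TCP at [0.313, -0.654, 0.231] pointing down, gripper open.
Joint ranges: [-2.57, 2.57], [-0.35, 1.97], [-1.29, 1.29], [0.11, 2.56], [-1.05, 4.19], [0.11, 1.86], [-2.63, 2.63]. Speed limits (rad/s): [2.22, 2.22, 3.01, 3.01, 3.14, 3.14, 3.14].

### API

Orientations are given as [roll, pitch, yaw] about the fixed x, y, z axes, in that order (R = Rz(yaw) Ry(pitch) Rx(roll)).
In Python, from workcell import manip gives the robot as it stands.
- The arm moves only by the tool send_rows, never from a script. Its argument "commands" is a list of rows, each a list of 3 entries, a list of its own where there are three numbers: the closure, from 0 (fully open) to 1 (shut), then the shift along the tool's x, y, z in units of 120 mm (1.0 is 120 mm), then the turn about the tool's z in units of pi rad (1.0 is pi rad). In form: [[hand, [tx, ty, tz], spin], ...]. A call has 1 to 5 rows; each row is the pose to reach, as a shift and turn from the pose commanded when the call began, along the tool's axes at that moment, turning the shorter way round; what a row does not reach only later rows make up. A row lasts 1/8 s, in which the tool goes at most 62.5 mm and 10.7 degrees, less where a joint would pass 70% of its speed; a pose out of reach is approached as far as the arm can. A call with a number of a shift or a turn outside -1 to 1 is refused whole. A call with a gripper value outside its range is refused whole. The fingers move at their own pace and stop on an object; the grip force is fixed at half the most. Time passes only in rows, so rows that repeat a pose let the fingers close. It gives the time, the measured TCP pose, the force and the opening at its end, in the units of the state.
- manip.observe(): the state, without advancing time (a new reading comes with each control period).
- manip.snapshot(name): name is "side" or "top" or "wrist"; returns the picture (420x560x3 uint8, red, green, blue); there is no depth.
- manip.get_calibration(name): a dict with "mtx" (3x3 intrinsics, pixels), "T" (4x4, takes a point from camera to world coordinates). Camera axes: x right, y up, looking along -z (the intrinsics and any distortion apply to the point x, -y, -z); pixel columns grow to the right and rows downward; lengths in m; the calibration is good to about 2 mm. A picture is of the moment at which its call begins: read the wrist's pose just before it. get_calibration takes no time and is no camera call; for the wrist camera it gives the pose at the moment of the call.
- manip.close_job(): hands the job in, once; it reports no verdict.
Trained networks look in the newest picture that a camera, given by its name, has taken for a name from the list of things; names that differ only in an ending like _2 or _b are one class to them, and where a whole thing is asked for, a point or a joint stands for the part that bears it (a point fixed in the world has none). Each returns a list of dicts, best first, with "p" (0 to 1); they miss things now and then, are a little off and sometimes report something else, mostly with a low value. They report only what shows in the picture. A call takes as long as a camera call. They do not tell look-alikes from the thing itself.
- manip.regions_of(query, camera): "mask" (420x560 bool, what is visible of it) and "pixel" ([row, column] in pixels, amid what is visible of it).
The state is a dict: "t": time; "joints": joint angles; "joint_vel": joint speeds; "tau": joint torques, N m; "position": TCP position; "tool_rot": TCP orientation; "ft_force": force on the tool from outside, world axes, zero at the start; "wrist_torque": the same for the moment, N m; "finger_gap": opening from 0.0 (shut) to 1.0 (fully open).
Only numpy, scipy, OpenCV 4.12 (cv2) and the standard library are available. Lean on these libraries where they do the work, as an engineer would, in place of code of your own. Each camera call takes 0.05 s, during which the arm holds its last target.

## Working session

There is one attempt and no reset: what is moved stays moved. The work goes in short steps, Python scripts to look and compute and a tool call to move; the robot and the scene stay as the last step left them, time stands still between calls to the robot, and variables do not carry over. Pictures are saved under pics/ and viewed, and the job is handed in when it is done.

Besides the shell and the picture viewer there is one more tool, called after "Request:" as name([rows], argument=value, ...), one row to a line, values as JSON. send_rows: Moves the arm, as the interface text tells. Shifts and turns lie within -1 to 1; 1 stands for 120 mm of shift or pi rad of turn. Its arguments: {"type":"object","properties":{"commands":{"type":"array"}},"required":["commands"]}

```bash
ls; mkdir -p pics; python3 - <<'E'
from workcell import manip
import cv2
print(manip.observe()); print(manip.grasp_offset)
for n in ["side","top","wrist"]:
    c=manip.get_calibration(n); print(n,c)
    im=manip.snapshot(n); cv2.imwrite(f"pics/a_{n}.png",im[:,:,::-1])
E
```

```text
pics
{'t': 0.0, 'joints': array([ 1.04731499,  0.60012491, -0.00256827,  1.60014232,  0.00179243,
        0.94288145, -0.07980349]), 'joint_vel': array([ 0.00013374, -0.00226574,  0.00056088,  0.00058248,  0.00048685,
       -0.00023834,  0.00072833]), 'tau': array([-4.45401811e-04, -7.76449227e+01,  1.56359464e+00, -2.58007389e+01,
        1.21740674e-02,  8.95822712e-03,  1.01637082e-05]), 'position': array([ 0.31304307, -0.65340776,  0.2304123 ]), 'tool_rot': array([-3.14004376e+00,  1.22340487e-04,  4.46852677e-01]), 'ft_force': array([ 0.16935167, -0.26093094, -0.22153318]), 'wrist_torque': array([-0.00746409, -0.04775578,  0.00554143]), 'finger_gap': 1.0001593447245543}
0.0187
side {'mtx': array([[525.83602323,   0.        , 280.16287157],
       [  0.        , 525.83602323, 206.85555595],
       [  0.        ,   0.        ,   1.        ]]), 'T': array([[-0.9592923 ,  0.1158266 , -0.25757033,  0.33689187],
       [-0.28161215, -0.46103896,  0.84150917,  0.84748817],
       [-0.02128081,  0.8797882 ,  0.4748893 ,  0.53563427],
       [ 0.        ,  0.        ,  0.        ,  1.        ]])}
top {'mtx': array([[498.81667316,   0.        , 277.88905295],
       [  0.        , 498.81667316, 210.7927251 ],
       [  0.        ,   0.        ,   1.        ]]), 'T': array([[ 0.01268938,  0.9774569 , -0.21075337,  0.38253294],
       [-0.99991219,  0.01159909, -0.00640867, -0.01586591],
       [-0.00381965,  0.21081619,  0.97751826,  1.13153154],
       [ 0.        ,  0.        ,  0.        ,  1.        ]])}
wrist {'mtx': array([[378.52942651,   0.        , 277.71894419],
       [  0.        , 378.52942651, 203.65163004],
       [  0.        ,   0.        ,   1.        ]]), 'T': array([[ 0.43235045,  0.86516904,  0.25407798,  0.37781937],
       [-0.90170445,  0.41529124,  0.12025916, -0.62373912],
       [-0.00147185, -0.28109735,  0.95967813,  0.37327095],
       [ 0.        ,  0.        ,  0.        ,  1.        ]])}
```

View pics/a_top.png

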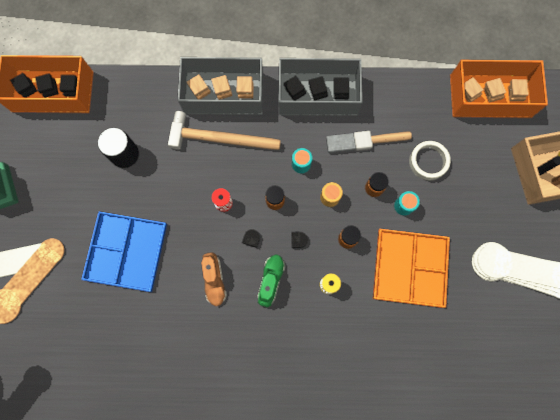

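View pics/a_side.png

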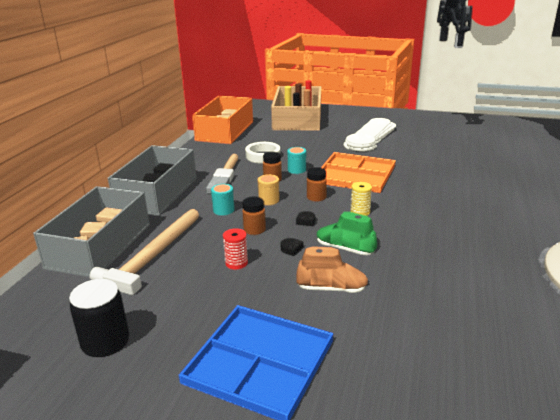

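View pics/a_wrist.png

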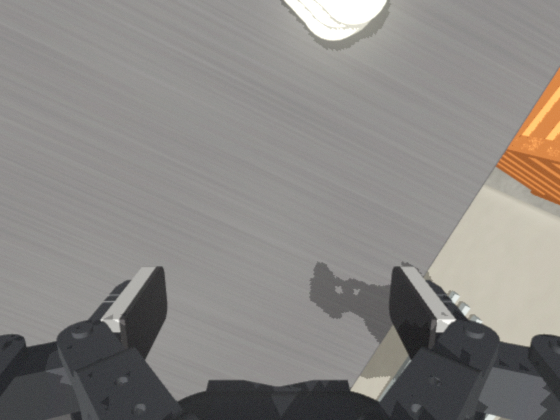

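```bash
cat > h.py <<'E'
from workcell import manip
import numpy as np, cv2
def proj(c,P):
    P=np.atleast_2d(P); T=np.array(c["T"]); q=(P-T[:3,3])@T[:3,:3]
    q=q*[1,-1,-1]; p=q@np.array(c["mtx"]).T; return p[:,:2]/p[:,2:]
def back(c,px,z):
    px=np.atleast_2d(px).astype(float); T=np.array(c["T"]); K=np.array(c["mtx"])
    d=np.c_[px,np.ones(len(px))]@np.linalg.inv(K).T*[1,-1,-1]@T[:3,:3].T
    s=(z-T[2,3])/d[:,2]; return T[:3,3]+d*s[:,None]
def cyl(x,y,r,h,z0=0):
    a=np.linspace(0,2*np.pi,40)
    return np.array([[x+r*np.cos(t),y+r*np.sin(t),z] for z in (z0,z0+h) for t in a])
def fitcyl(c,mask,r,h,z0=0):
    m=mask.astype(np.uint8); v,u=np.nonzero(m); cen=np.array([u.mean(),v.mean()])
    xy=back(c,cen,z0+h/2)[0,:2]
    def sil(xy):
        hull=cv2.convexHull(proj(c,cyl(*xy,r,h,z0)).astype(np.float32)); o=np.zeros(m.shape,np.uint8)
        cv2.fillPoly(o,[np.round(hull*16).astype(np.int32)],1,shift=4); return o
    for _ in range(8):
        o=sil(xy); vv,uu=np.nonzero(o); d=cen-[uu.mean(),vv.mean()]
        xy=xy+(back(c,cen+d,z0+h/2)-back(c,cen,z0+h/2))[0,:2]
    o=sil(xy); iou=(o&m).sum()/(o|m).sum()
    return xy,iou
E
python3 - <<'E'
from h import *
D={"tack_tin":(.023,.052),"red_spool":(.02,.06),"glue_jar":(.022,.064),"yellow_spool":(.02,.06)}
import pickle
S={}
for cam in ["top","side"]:
    im=manip.snapshot(cam); c=manip.get_calibration(cam)
    for n in list(D)+["green_last","wood_last","orange_tray","blue_tray"]:
        for r in manip.regions_of(n,cam):
            m=r["mask"]
            if r["p"]<.25: continue
            S.setdefault((cam,n),[]).append((r["p"],m,r["pixel"]))
            col=im[m].mean(0).astype(int)
            if n in D:
                xy,i=fitcyl(c,m,*D[n]); print(cam,n,round(r["p"],2),r["pixel"],m.sum(),col,xy.round(4),round(i,2))
            else: print(cam,n,round(r["p"],2),r["pixel"],m.sum(),col)
    S[cam]=im
pickle.dump(S,open("s.pkl","wb"))
print(manip.observe()["t"])
E
```

```text
top tack_tin 0.83 [193.9, 332.3] 481 [200 150  89] [ 0.6615 -0.1276] 0.92
top tack_tin 0.73 [200.4, 405.6] 446 [130 154 127] [ 0.6425 -0.2992] 0.87
top tack_tin 0.64 [158.6, 299.8] 392 [136 158 129] [ 0.7405 -0.0616] 0.84
top tack_tin 0.63 [247.8, 119.5] 5103 [ 79 142 222] [0.5252 0.3326] 0.1
top red_spool 0.8 [198.0, 220.6] 373 [208  81  74] [0.6454 0.1197] 0.95
top glue_jar 0.9 [183.9, 376.6] 438 [59 47 39] [ 0.6843 -0.2303] 0.89
top glue_jar 0.82 [196.1, 276.6] 403 [62 52 45] [6.504e-01 3.000e-04] 0.88
top glue_jar 0.69 [236.5, 350.3] 352 [55 46 40] [ 0.5616 -0.1664] 0.79
top yellow_spool 0.6 [282.4, 329.9] 327 [227 212  89] [ 0.4587 -0.123 ] 0.92
top green_last 0.88 [276.3, 272.6] 833 [ 62 146  80]
top green_last 0.56 [268.5, 409.0] 5136 [240 149  56]
top wood_last 0.59 [279.5, 213.2] 901 [178 122  78]
top orange_tray 0.84 [270.5, 409.3] 5089 [240 149  56]
top blue_tray 0.87 [251.2, 122.7] 5039 [ 79 143 224]
top blue_tray 0.41 [198.6, 274.9] 383 [60 51 44]
side tack_tin 0.88 [187.7, 269.6] 539 [208 160  87] [ 0.6612 -0.1294] 0.85
side tack_tin 0.75 [157.6, 298.8] 461 [ 83 160 146] [ 0.6428 -0.3006] 0.9
side tack_tin 0.75 [198.3, 226.2] 640 [ 86 158 143] [ 0.7414 -0.062 ] 0.91
side red_spool 0.67 [247.5, 237.7] 832 [207  87  80] [0.6453 0.1185] 0.91
side glue_jar 0.77 [185.9, 314.7] 633 [100  59  35] [ 0.5626 -0.1664] 0.9
side glue_jar 0.65 [162.8, 272.6] 442 [89 59 39] [ 0.6881 -0.2461] 0.72
side glue_jar 0.61 [220.2, 254.8] 807 [93 58 35] [0.6505 0.002 ] 0.92
side yellow_spool 0.63 [197.6, 364.3] 610 [216 197 103] [ 0.4587 -0.1287] 0.88
side green_last 0.97 [230.6, 352.7] 1770 [ 73 161  89]
side wood_last 0.59 [273.7, 327.7] 2311 [199 140  94]
side orange_tray 0.89 [167.2, 356.2] 1940 [244 156  73]
side blue_tray 0.77 [363.7, 259.3] 10964 [ 52 116 219]
1.05
```

```bash
python3 - <<'E'
from h import *
import pickle
from scipy.optimize import minimize
S=pickle.load(open("s.pkl","rb"))
for n in ["orange_tray","blue_tray"]:
    ms={cam:max(S[(cam,n)],key=lambda r:r[0])[1].astype(np.uint8) for cam in ("top","side")}
    cs={cam:manip.get_calibration(cam) for cam in ms}
    def sil(p,cam):
        x,y,a=p; R=np.array([[np.cos(a),-np.sin(a)],[np.sin(a),np.cos(a)]])
        b=np.array([[i,j] for i in(-.079,.079) for j in (-.079,.079)])@R.T+[x,y]
        P=np.vstack([np.c_[b,np.zeros(4)],np.c_[b,np.full(4,.016)]])
        h=cv2.convexHull(proj(cs[cam],P).astype(np.float32)); o=np.zeros((420,560),np.uint8)
        cv2.fillPoly(o,[np.round(h*16).astype(np.int32)],1,shift=4);return o
    iou=lambda p,cam:(sil(p,cam)&ms[cam]).sum()/(sil(p,cam)|ms[cam]).sum()
    v,u=np.nonzero(ms["top"]); x0=back(cs["top"],[u.mean(),v.mean()],.008)[0,:2]
    for use in (["top"],["side"],["top","side"]):
        f=lambda p:-sum(iou(p,c) for c in use)
        best=min((minimize(f,[*x0,a],method="Nelder-Mead",options=dict(initial_simplex=[[*x0,a],[x0[0]+.006,x0[1],a],[x0[0],x0[1]+.006,a],[*x0,a+.1]],xatol=1e-5,fatol=1e-5)) for a in (-.4,-.2,0,.2,.4)),key=lambda r:r.fun)
        print(n,use,best.x.round(4),best.fun)
t=S["top"][220:320,180:380]; cv2.imwrite("pics/b_top.png",cv2.resize(t,None,fx=4,fy=4,interpolation=cv2.INTER_CUBIC)[:,:,::-1])
t=S["side"][200:300,280:400]; cv2.imwrite("pics/b_side.png",cv2.resize(t,None,fx=6,fy=6,interpolation=cv2.INTER_CUBIC)[:,:,::-1])
E
```

```text
orange_tray ['top'] [ 0.4983 -0.3086 -0.1127] -0.9696738508487507
orange_tray ['side'] [ 0.5006 -0.3136 -0.1024] -0.8288172043010753
orange_tray ['top', 'side'] [ 0.4985 -0.3093 -0.1155] -1.789068610500324
blue_tray ['top'] [ 0.528   0.3396 -0.1649] -0.9812792511700468
blue_tray ['side'] [ 0.5275  0.3384 -0.1587] -0.9840439917064816
blue_tray ['top', 'side'] [ 0.528   0.3384 -0.1476] -1.9646224847769167
```

View pics/b_top.png

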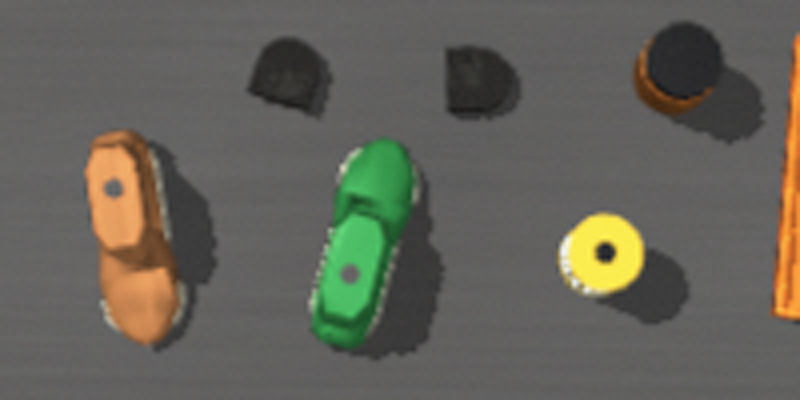

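View pics/b_side.png

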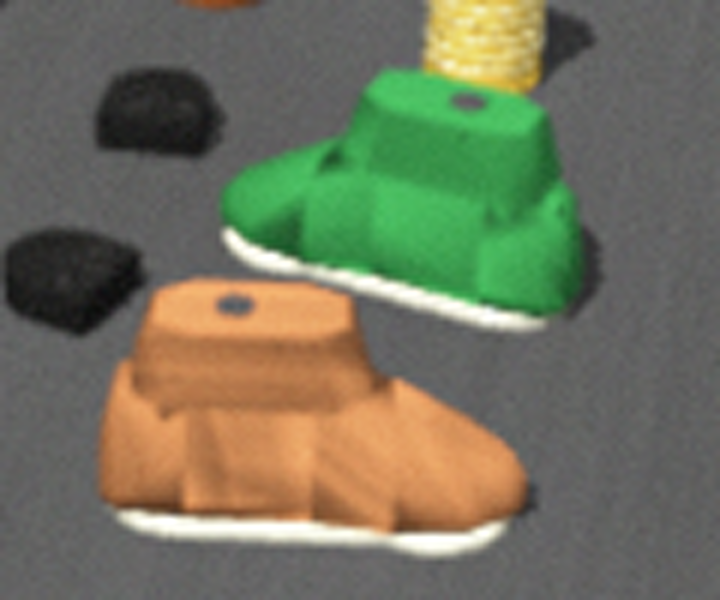

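```bash
cat >> h.py <<'E'
def rel(x,y,z,yaw):
    """target -> tool-frame shift in units of 120mm and spin in pi, from present pose (tool taken as pointing down)"""
    o=manip.observe(); p=o["position"]; w=o["tool_rot"][2]
    from scipy.spatial.transform import Rotation as R
    Rm=R.from_euler("xyz",o["tool_rot"]).as_matrix()
    d=Rm.T@(np.array([x,y,z])-p)/.12
    s=-(yaw-w); s=(s+np.pi/2)%np.pi-np.pi/2
    print("t",round(o["t"],2),"pos",p.round(4),"rot",o["tool_rot"].round(3),"F",o["ft_force"].round(1),"gap",round(o["finger_gap"],3),"j7",round(o["joints"][6],2))
    print("  rel",d.round(3),"spin",round(s/np.pi,4), "rows",int(np.ceil(max(np.linalg.norm(d)*.12/.0625,abs(np.degrees(s))/10.7))), "steps of 1:",int(np.ceil(abs(d).max())))
    return d,s/np.pi
E
python3 - <<'E'
from h import *
import pickle
S=pickle.load(open("s.pkl","rb"))
ct=manip.get_calibration("top");cs=manip.get_calibration("side")
for n,toe,heel,cen in [("green",(367,218),(340,316),(354,268)),("wood",(127,253),(115,140),(119,195))]:
    q=back(ct,np.array([toe,heel,cen])/4+[180,220],.064); d=q[0]-q[1]
    print(n,q[:,:2].round(4),"mid",((q[0]+q[1])/2)[:2].round(4),"yaw",np.arctan2(d[1],d[0]).round(3),"len",np.linalg.norm(d).round(4))
# side: top face ends
for n,a,b in [("green",(365,90),(550,108)),("wood",(350,315),(158,305))]:
    q=back(cs,np.array([a,b])/6+[280,200],.064); d=q[0]-q[1]
    print(n,"side",q[:,:2].round(4),"mid",((q[0]+q[1])/2)[:2].round(4),"yaw",np.arctan2(d[1],d[0]).round(3),"len",np.linalg.norm(d).round(4))
rel(.46,.0,.2,-.2)
E
```

```text
green [[0.4737 0.0025]
 [0.4221 0.0159]
 [0.4472 0.0089]] mid [0.4479 0.0092] yaw -0.255 len 0.0533
wood [[0.4536 0.1296]
 [0.5137 0.1385]
 [0.4843 0.1351]] mid [0.4837 0.134 ] yaw -2.995 len 0.0608
green side [[0.4763 0.0148]
 [0.4205 0.0121]] mid [0.4484 0.0134] yaw 0.048 len 0.0558
wood side [[0.4573 0.1381]
 [0.5087 0.1463]] mid [0.483  0.1422] yaw -2.983 len 0.052
t 1.05 pos [ 0.3132 -0.6538  0.2313] rot [-3.142  0.     0.447] F [-0.1 -0.1  0. ] gap 0.997 j7 -0.08
  rel [ 3.457 -4.385  0.26 ] spin 0.2059 rows 11 steps of 1: 5
```

Request:
send_rows([
  [0, [0.7, -0.9, 0], 0],
  [0, [0.7, -0.9, 0], 0],
  [0, [0.7, -0.9, 0], 0],
])

```text
t: 1.42
position: [0.344, -0.516, 0.2316]
tool_rot: [-3.14, -0.001, 0.451]
ft_force: [-0.6, -0.1, -0.0]
finger_gap: 0.997
```

Request:
send_rows([
  [0, [0.7, -0.9, 0], 0],
  [0, [0.7, -0.9, 0], 0],
  [0, [0.7, -0.9, 0], 0],
])

```text
t: 1.8
position: [0.3725, -0.3834, 0.2316]
tool_rot: [-3.141, -0.001, 0.451]
ft_force: [0.4, -1.5, 0.6]
finger_gap: 0.998
```

Request:
send_rows([
  [0, [0.7, -0.9, 0], 0],
  [0, [0.7, -0.9, 0], 0],
  [0, [0.7, -0.9, 0], 0],
])

```text
t: 2.17
position: [0.4016, -0.2505, 0.2316]
tool_rot: [3.141, -0.001, 0.451]
ft_force: [-0.9, -1.0, 0.6]
finger_gap: 0.998
```

Request:
send_rows([
  [0, [0.7, -0.9, 0], 0.1],
  [0, [0.7, -0.9, 0], 0.2],
  [0, [0.7, -0.9, 0], 0.22],
  [0, [0.7, -0.9, 0], 0.22],
])

```text
t: 2.68
position: [0.4309, -0.1187, 0.2315]
tool_rot: [3.141, -0.001, -0.248]
ft_force: [0.6, -0.8, 0.8]
finger_gap: 0.998
```

```bash
python3 - <<'E'
from h import *
rel(.448,.01,.2,-.25)
E
```

```text
t 2.67 pos [ 0.4309 -0.1187  0.2315] rot [ 3.141e+00 -1.000e-03 -2.480e-01] F [ 0.6 -0.8  0.8] gap 0.998 j7 -1.64
  rel [-0.126 -1.074  0.262] spin 0.0005 rows 3 steps of 1: 2
```

Request:
send_rows([
  [0, [-0.12, -0.9, 0.1], 0],
  [0, [-0.12, -0.99, 0.1], 0],
  [0, [-0.12, -0.99, 0.1], 0],
])

```text
t: 3.05
position: [0.4461, 0.0025, 0.2191]
tool_rot: [-3.141, -0.001, -0.239]
ft_force: [-0.0, -0.2, 0.0]
finger_gap: 1.002
```

```bash
cat > w.py <<'E'
import sys
from h import *
name=sys.argv[1]; q=sys.argv[2:]
c=manip.get_calibration("wrist"); im=manip.snapshot("wrist"); cv2.imwrite(f"pics/{name}.png",im[:,:,::-1])
E
python3 w.py c1; python3 -c "
from h import *
rel(.448,.01,.2,-.25)"
```

```text
t 3.1 pos [4.456e-01 1.000e-04 2.192e-01] rot [ 3.141e+00 -1.000e-03 -2.420e-01] F [ 0.3 -1.3 -0.3] gap 1.001 j7 -1.92
  rel [-0.    -0.085  0.16 ] spin 0.0026 rows 1 steps of 1: 1
```

View pics/c1.png

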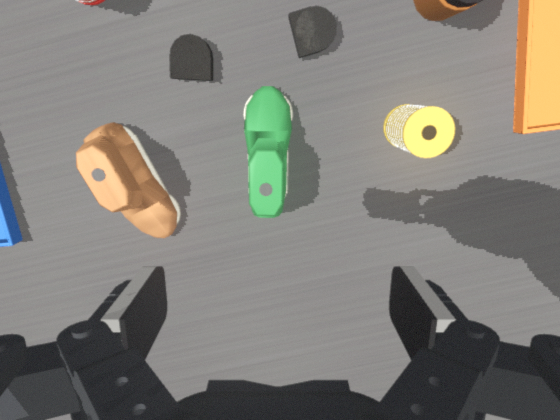

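```bash
python3 - <<'E'
import cv2
im=cv2.imread("pics/c1.png")[80:250,70:300]
cv2.imwrite("pics/c1z.png",cv2.resize(im,None,fx=3.4,fy=3.4,interpolation=cv2.INTER_CUBIC))
E
```

```text
(no output)
```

View pics/c1z.png

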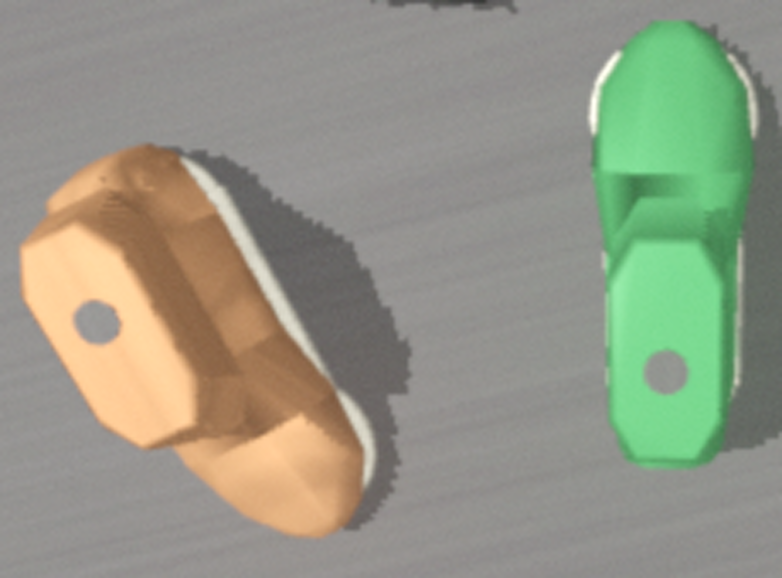

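```bash
python3 - <<'E'
from h import *
c=manip.get_calibration("wrist")
for n,a,b,cen in [("green",(667,238),(671,464),(668,350)),("wood",(110+78,333+128),(110-78,333-128),(110,333))]:
    q=back(c,np.array([a,b,cen])/3.4+[70,80],.064); d=q[0]-q[1]
    print(n,q[:,:2].round(4),"yaw",np.arctan2(d[1],d[0]).round(3),np.linalg.norm(d).round(4))
rel(.448,.01,.036,-.25)
# jaw check: grasp tracks
E
```

```text
green [[0.4754 0.0012]
 [0.4218 0.0139]
 [0.4496 0.0075]] yaw -0.232 0.0551
wood [[0.4507 0.1278]
 [0.5177 0.1411]
 [0.4852 0.1346]] yaw -2.947 0.0683
t 3.1 pos [4.456e-01 1.000e-04 2.192e-01] rot [ 3.141e+00 -1.000e-03 -2.420e-01] F [ 0.3 -1.3 -0.3] gap 1.001 j7 -1.92
  rel [-1.000e-03 -8.500e-02  1.527e+00] spin 0.0026 rows 3 steps of 1: 2
```

Request:
send_rows([
  [0, [0.03, -0.067, 0.5], 0],
  [0, [0.03, -0.067, 0.9], 0],
  [0, [0.03, -0.067, 0.9], 0],
])

```text
t: 3.48
position: [0.4485, 0.0042, 0.109]
tool_rot: [3.138, 0.005, -0.247]
ft_force: [0.2, 0.2, 0.4]
finger_gap: 1.0
```

Request:
send_rows([
  [0, [0, 0, 0.4], 0],
  [0, [0, 0, 0.62], 0],
  [0, [0, 0, 0.62], 0],
])

```text
t: 3.85
position: [0.4502, 0.0052, 0.0372]
tool_rot: [3.141, 0.001, -0.246]
ft_force: [0.4, 0.5, -0.7]
finger_gap: 1.001
```

```bash
python3 -c "
from h import *
rel(.451,.007,.036,-.232)"
```

```text
t 3.85 pos [0.4502 0.0052 0.0372] rot [ 3.141e+00  1.000e-03 -2.460e-01] F [ 0.4  0.5 -0.7] gap 1.001 j7 -1.92
  rel [ 0.003 -0.016  0.01 ] spin -0.0046 rows 1 steps of 1: 1
```

Well aligned; close.

Request:
send_rows([
  [0.5, [0, -0.01, 0], 0],
  [1, [0, -0.01, 0], 0],
  [1, [0, -0.01, 0], 0],
  [1, [0, -0.01, 0], 0],
  [1, [0, -0.01, 0], 0],
])

```text
t: 4.47
position: [0.4507, 0.0081, 0.0378]
tool_rot: [-3.141, -0.002, -0.244]
ft_force: [-0.3, 0.1, 12.1]
finger_gap: 0.318
```

Request:
send_rows([
  [1, [0, -0.01, 0], 0],
  [1, [0, -0.01, 0], 0],
  [1, [0, -0.01, 0], 0],
])

```text
t: 4.85
position: [0.4506, 0.0089, 0.0374]
tool_rot: [-3.141, -0.001, -0.244]
ft_force: [0.5, -1.0, 10.2]
finger_gap: 0.323
```

Request:
send_rows([
  [1, [0, 0, -0.4], 0],
  [1, [0, 0, -0.8], 0],
  [1, [0, 0, -0.9], 0],
])

```text
t: 5.22
position: [0.4512, 0.009, 0.1472]
tool_rot: [-3.14, -0.004, -0.244]
ft_force: [-0.4, 0.5, -1.4]
finger_gap: 0.318
```

```bash
python3 w.py c2; python3 -c "
from h import *
rel(.4878,-.2705,.15,-.113)"
```

```text
t 5.28 pos [0.4512 0.009  0.1473] rot [-3.14e+00 -3.00e-03 -2.44e-01] F [-0.1  1.1 -0.8] gap 0.32 j7 -1.93
  rel [ 0.86   2.186 -0.023] spin -0.0418 rows 5 steps of 1: 3
```

View pics/c2.png

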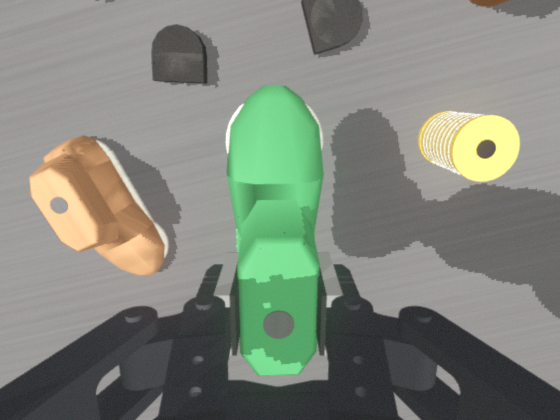

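Request:
send_rows([
  [1, [0.2, 0.4, 0], 0],
  [1, [0.4, 0.9, 0], 0],
  [1, [0.4, 0.98, 0], 0],
])

```text
t: 5.65
position: [0.4681, -0.1209, 0.1436]
tool_rot: [3.14, 0.001, -0.25]
ft_force: [-0.2, 1.6, -1.3]
finger_gap: 0.321
```

Request:
send_rows([
  [1, [0.2, 0.4, 0], -0.042],
  [1, [0.4, 0.9, 0], -0.042],
  [1, [0.4, 0.98, 0], -0.042],
])

```text
t: 6.02
position: [0.4861, -0.2463, 0.1434]
tool_rot: [3.141, 0.001, -0.118]
ft_force: [0.1, 1.0, -1.2]
finger_gap: 0.321
```

```bash
python3 w.py c3; python3 -c "
from h import *
rel(.4878,-.2705,.15,-.113)"
```

```text
t 6.08 pos [ 0.4853 -0.2455  0.1434] rot [ 3.141e+00  2.000e-03 -1.170e-01] F [-0.7 -0.6 -1.8] gap 0.316 j7 -1.37
  rel [ 0.045  0.204 -0.055] spin -0.0013 rows 1 steps of 1: 1
```

View pics/c3.png

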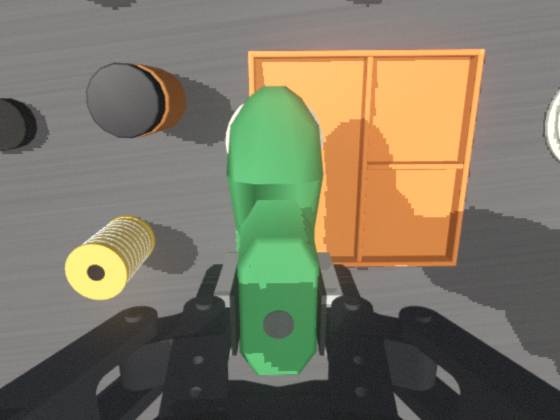

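```bash
python3 -c "
from h import *
c=manip.get_calibration('wrist')
q=back(c,[(249,52),(483,50),(460,267),(367,53),(361,267),(367,165),(465,165)],.016)[:,:2];print(q.round(4))
a=-.115;R=np.array([[np.cos(a),-np.sin(a)],[np.sin(a),np.cos(a)]])
print(((q-[.4985,-.309])@R).round(4))
for t in ((.038,-.038),(-.038,.-.038)) if 0 else (): pass
"
```

```text
File "<string>", line 7
    for t in ((.038,-.038),(-.038,.-.038)) if 0 else (): pass
                                  ^
SyntaxError: invalid syntax
```

```bash
python3 -c "
from h import *
c=manip.get_calibration('wrist')
q=back(c,[(249,52),(483,50),(460,267),(367,53),(361,267),(367,165),(465,165)],.016)[:,:2];print(q.round(4))
a=-.115;R=np.array([[np.cos(a),-np.sin(a)],[np.sin(a),np.cos(a)]])
print(((q-[.4985,-.309])@R).round(4))
"
```

```text
[[ 0.5843 -0.2389]
 [ 0.5675 -0.3935]
 [ 0.4097 -0.3813]
 [ 0.5746 -0.3169]
 [ 0.4187 -0.3044]
 [ 0.499  -0.3131]
 [ 0.4908 -0.3834]]
[[ 0.0772  0.0795]
 [ 0.0782 -0.076 ]
 [-0.0799 -0.082 ]
 [ 0.0765  0.0009]
 [-0.0798 -0.0045]
 [ 0.001  -0.004 ]
 [ 0.0009 -0.0748]]
```

Request:
send_rows([
  [1, [0.04, 0.2, 0], 0],
  [1, [0.04, 0.2, 0.4], 0],
  [1, [0.04, 0.2, 0.7], 0],
  [1, [0.04, 0.2, 0.8], 0],
  [1, [0.04, 0.2, 0.8], 0],
])

```text
t: 6.7
position: [0.4885, -0.2655, 0.0482]
tool_rot: [-3.141, 0.002, -0.111]
ft_force: [-0.2, 0.3, -1.3]
finger_gap: 0.319
```

```bash
python3 -c "
from h import *
rel(.488,-.270,.0425,-.1)"
```

```text
t 6.7 pos [ 0.4885 -0.2655  0.0482] rot [-3.141e+00  2.000e-03 -1.110e-01] F [-0.2  0.3 -1.3] gap 0.319 j7 -1.35
  rel [0.    0.038 0.048] spin -0.0035 rows 1 steps of 1: 1
```

Request:
send_rows([
  [1, [0, 0.03, 0.04], 0],
  [1, [0, 0.03, 0.05], 0],
  [0.35, [0, 0.03, 0.05], 0],
  [0.35, [0, 0.03, 0.05], 0],
  [0.35, [0, 0.03, 0.05], 0],
])

```text
t: 7.32
position: [0.4884, -0.2705, 0.0431]
tool_rot: [3.141, -0.0, -0.113]
ft_force: [0.1, -0.3, -0.3]
finger_gap: 0.652
```

Request:
send_rows([
  [0.35, [0, 0, -0.4], 0],
  [0.35, [0, 0, -0.9], 0],
  [0, [0, 0, -0.95], 0],
])

```text
t: 7.7
position: [0.4901, -0.2714, 0.1608]
tool_rot: [3.139, -0.006, -0.113]
ft_force: [-1.0, -0.2, -0.9]
finger_gap: 0.844
```

```bash
python3 w.py c4; python3 -c "
from h import *
rel(.6613,-.1285,.15,-.1)"
```

```text
t 7.75 pos [ 0.4894 -0.271   0.1596] rot [ 3.14  -0.005 -0.113] F [-0.8  0.3  0.1] gap 0.917 j7 -1.33
  rel [ 1.29  -1.341  0.084] spin -0.004 rows 4 steps of 1: 2
```

View pics/c4.png

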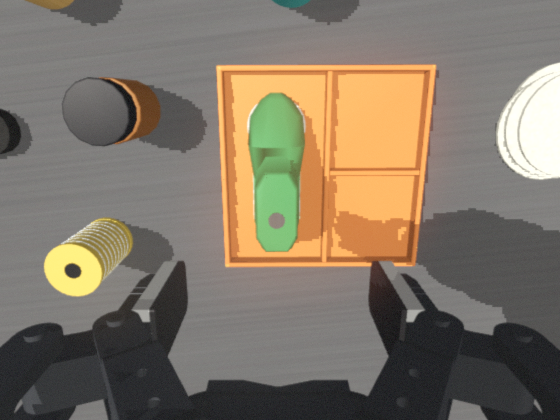

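Request:
send_rows([
  [0, [0.32, -0.34, 0], 0],
  [0, [0.64, -0.67, 0], 0],
  [0, [0.64, -0.67, 0], 0],
])

```text
t: 8.12
position: [0.5766, -0.1946, 0.1552]
tool_rot: [-3.139, -0.0, -0.106]
ft_force: [0.2, -0.5, 0.7]
finger_gap: 1.0
```

```bash
python3 w.py c5; python3 -c "
from h import *
rel(.6613,-.1285,.15,-.1)
c=manip.get_calibration('wrist')
for r in manip.regions_of('tack_tin','wrist'): print(round(r['p'],2),r['pixel'],fitcyl(c,r['mask'],.023,.052),r['mask'].sum())
"
```

```text
t 8.18 pos [ 0.5742 -0.1969  0.1551] rot [-3.141e+00  2.000e-03 -1.090e-01] F [-0.5 -0.7  0.3] gap 0.999 j7 -1.48
  rel [ 0.659 -0.646  0.042] spin -0.0027 rows 2 steps of 1: 1
0.73 [2.3, 63.4] (array([ 0.73879889, -0.06490541]), np.float64(0.8464285714285714)) 474
0.68 [80.2, 426.6] (array([ 0.63997598, -0.30174784]), np.float64(0.9462148035744394)) 5612
0.64 [80.6, 165.8] (array([ 0.65882178, -0.13106353]), np.float64(0.9543885153552608)) 5253
```

View pics/c5.png

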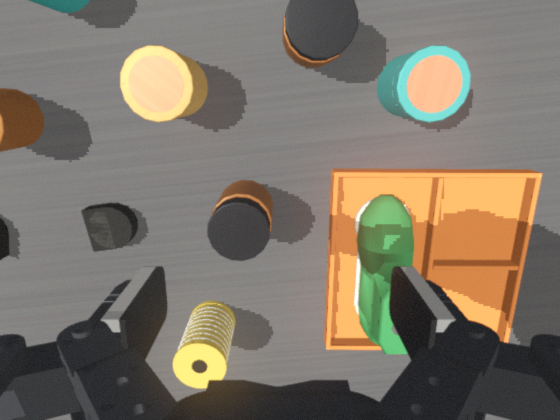

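Request:
send_rows([
  [0, [0.32, -0.32, 0], 0],
  [0, [0.65, -0.632, 0], 0],
  [0, [0.65, -0.632, 0.3], 0],
  [0, [0.65, -0.632, 0.3], 0],
])

```text
t: 8.72
position: [0.6566, -0.1335, 0.1178]
tool_rot: [3.141, 0.007, -0.113]
ft_force: [-0.9, -0.1, -0.1]
finger_gap: 0.998
```

```bash
python3 w.py c6; python3 -c "
from h import *
rel(.66,-.130,.014,-.1)
"
```

```text
t 8.78 pos [ 0.6574 -0.1342  0.1195] rot [ 3.141  0.004 -0.114] F [-0.1  0.  -0.3] gap 1.001 j7 -1.6
  rel [ 0.021 -0.038  0.879] spin -0.0046 rows 2 steps of 1: 1
```

View pics/c6.png

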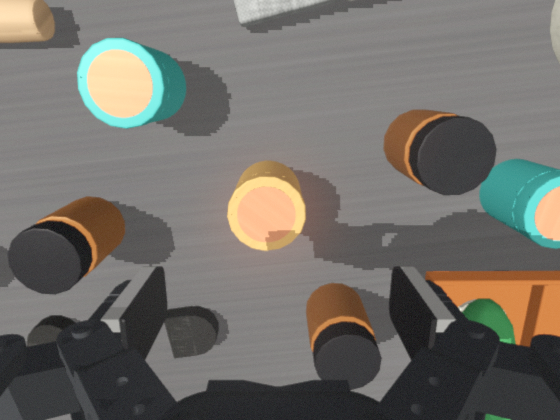

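Request:
send_rows([
  [0, [0.021, -0.03, 0.4], 0],
  [0, [0.021, -0.03, 0.75], 0],
  [0, [0.021, -0.03, 0.87], 0],
  [0, [0.021, -0.03, 0.87], 0],
])

```text
t: 9.28
position: [0.6622, -0.1304, 0.0168]
tool_rot: [3.141, 0.001, -0.114]
ft_force: [-0.0, 0.5, 0.4]
finger_gap: 0.999
```

Request:
send_rows([
  [1, [0, 0, 0], 0],
  [1, [0, 0, 0], 0],
  [1, [0, 0, 0], 0],
  [1, [0, 0, 0], 0],
  [1, [0, 0, 0], 0],
])

```text
t: 9.9
position: [0.6634, -0.1294, 0.0183]
tool_rot: [3.141, -0.002, -0.112]
ft_force: [-1.4, 0.8, 7.4]
finger_gap: 0.523
```

Request:
send_rows([
  [1, [0, 0, -0.3], 0],
  [1, [0, 0, -0.7], 0],
  [1, [0, 0, -1], 0],
  [1, [0, 0, -1], 0],
])

```text
t: 10.4
position: [0.6644, -0.1296, 0.1404]
tool_rot: [3.141, -0.006, -0.113]
ft_force: [0.2, 0.1, -1.6]
finger_gap: 0.521
```

```bash
python3 w.py c7; python3 -c "
from h import *
rel(.5323,-.353,.145,-.1)
"
```

```text
t 10.45 pos [ 0.6633 -0.1294  0.1384] rot [ 3.141e+00 -3.000e-03 -1.120e-01] F [ 0.4 -0.1 -1.8] gap 0.522 j7 -1.6
  rel [-0.876  1.974 -0.057] spin -0.0039 rows 5 steps of 1: 2
```

View pics/c7.png

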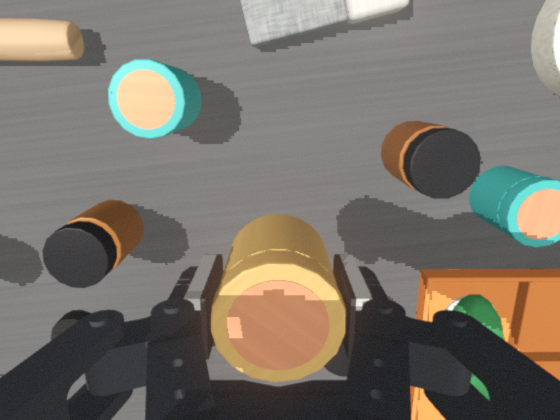

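Request:
send_rows([
  [1, [-0.22, 0.5, 0], 0],
  [1, [-0.44, 0.98, 0], 0],
  [1, [-0.44, 0.98, 0], 0],
])

```text
t: 10.82
position: [0.5926, -0.246, 0.1353]
tool_rot: [3.139, 0.004, -0.12]
ft_force: [-0.0, 0.8, 0.1]
finger_gap: 0.523
```

Request:
send_rows([
  [1, [-0.22, 0.5, 0], 0],
  [1, [-0.44, 0.98, 0], 0],
  [1, [-0.44, 0.98, 0], 0],
  [1, [-0.44, 0.98, 0], 0],
])

```text
t: 11.32
position: [0.5312, -0.3505, 0.1356]
tool_rot: [-3.14, 0.001, -0.113]
ft_force: [0.8, 1.0, -1.1]
finger_gap: 0.521
```

```bash
python3 w.py c8; python3 -c "
from h import *
rel(.5323,-.353,.0235,-.1)
"
```

```text
t 11.38 pos [ 0.532  -0.3495  0.1358] rot [-3.14   0.    -0.111] F [-0.3  0.9 -1.3] gap 0.523 j7 -1.25
  rel [0.006 0.03  0.936] spin -0.0035 rows 2 steps of 1: 1
```

View pics/c8.png

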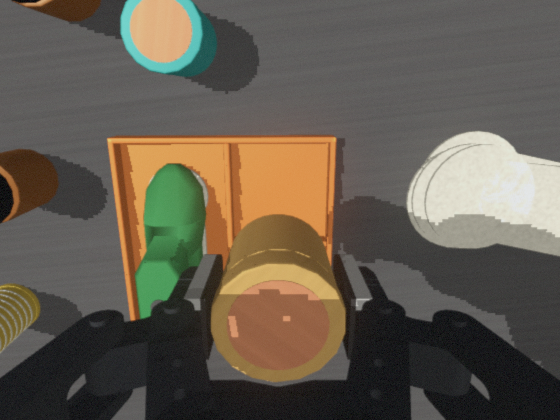

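Request:
send_rows([
  [1, [0.006, 0.03, 0.4], 0],
  [1, [0.006, 0.03, 0.75], 0],
  [1, [0.006, 0.03, 0.9], 0],
  [1, [0.006, 0.03, 0.93], 0],
  [1, [0.006, 0.03, 0.93], 0],
])

```text
t: 12.0
position: [0.5325, -0.3546, 0.0258]
tool_rot: [3.141, -0.001, -0.112]
ft_force: [0.5, -0.1, -0.7]
finger_gap: 0.522
```

```bash
python3 -c "
from h import *
rel(.5323,-.353,.0225,-.1)
"
```

```text
t 12.0 pos [ 0.5325 -0.3546  0.0258] rot [ 3.141e+00 -1.000e-03 -1.120e-01] F [ 0.5 -0.1 -0.7] gap 0.522 j7 -1.26
  rel [-0.003 -0.013  0.027] spin -0.0037 rows 1 steps of 1: 1
```

Request:
send_rows([
  [1, [0, 0, 0.025], 0],
  [1, [0, 0, 0.025], 0],
  [0.33, [0, 0, 0.025], 0],
  [0.33, [0, 0, 0.025], 0],
  [0.33, [0, 0, 0.025], 0],
])

```text
t: 12.62
position: [0.5316, -0.3549, 0.022]
tool_rot: [3.141, -0.0, -0.112]
ft_force: [-0.4, 0.6, 0.2]
finger_gap: 0.668
```

Request:
send_rows([
  [0.33, [0, 0, -0.3], 0],
  [0.33, [0, 0, -0.8], 0],
  [0.33, [0, 0, -1], 0],
  [0, [0, 0, -1], 0],
])

```text
t: 13.12
position: [0.5325, -0.3555, 0.1442]
tool_rot: [3.14, -0.004, -0.113]
ft_force: [0.5, 1.0, -0.6]
finger_gap: 0.858
```

```bash
python3 w.py c9; python3 -c "
from h import *
rel(.6453,.119,.145,-.1)
"
```

```text
t 13.18 pos [ 0.5318 -0.355   0.1426] rot [ 3.141e+00 -1.000e-03 -1.120e-01] F [ 0.1 -0.2 -0.3] gap 0.941 j7 -1.24
  rel [ 0.497 -4.031 -0.022] spin -0.004 rows 8 steps of 1: 5
```

View pics/c9.png

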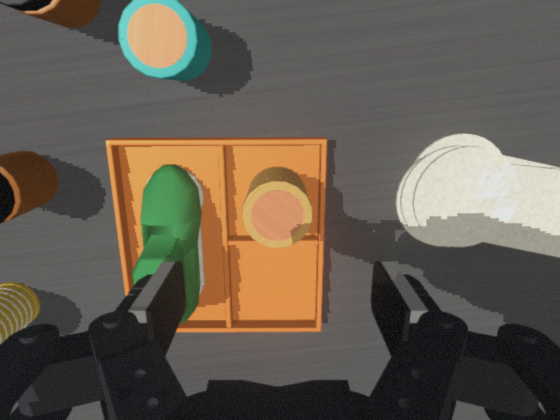

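Request:
send_rows([
  [0, [0.12, -0.5, 0], 0],
  [0, [0.12, -1, 0], 0],
  [0, [0.12, -1, 0], 0],
])

```text
t: 13.55
position: [0.5599, -0.2307, 0.1403]
tool_rot: [-3.138, 0.003, -0.104]
ft_force: [0.6, 0.1, 0.1]
finger_gap: 1.001
```

Request:
send_rows([
  [0, [0.12, -0.5, 0], 0],
  [0, [0.12, -1, 0], 0],
  [0, [0.12, -1, 0], 0],
])

```text
t: 13.92
position: [0.5874, -0.1139, 0.1405]
tool_rot: [-3.139, 0.002, -0.105]
ft_force: [-0.6, -1.2, 0.6]
finger_gap: 0.994
```

Request:
send_rows([
  [0, [0.12, -0.5, 0], 0],
  [0, [0.12, -1, 0], 0],
  [0, [0.12, -1, 0], 0],
])

```text
t: 14.3
position: [0.6149, 0.0032, 0.1406]
tool_rot: [-3.14, 0.002, -0.105]
ft_force: [-0.2, -0.8, 0.4]
finger_gap: 0.998
```

Request:
send_rows([
  [0, [0.12, -0.5, 0], 0],
  [0, [0.12, -0.9, 0], 0],
  [0, [0.12, -0.9, 0], 0],
])

```text
t: 14.68
position: [0.6412, 0.107, 0.1406]
tool_rot: [-3.141, 0.001, -0.108]
ft_force: [-0.4, -0.8, -0.1]
finger_gap: 1.002
```

```bash
python3 w.py d1; python3 -c "
from h import *
rel(.6445,.118,.018,-.1)
c=manip.get_calibration('wrist')
for r in manip.regions_of('red_spool','wrist'): print(round(r['p'],2),r['pixel'],fitcyl(c,r['mask'],.02,.06),r['mask'].sum())
"
```

```text
t 14.72 pos [0.641  0.1038 0.1407] rot [ 3.141e+00  2.000e-03 -1.110e-01] F [-0.1 -0.4  0.2] gap 1.001 j7 -1.94
  rel [ 0.018 -0.122  1.022] spin -0.0034 rows 2 steps of 1: 2
0.82 [202.6, 255.4] (array([0.64405143, 0.11594301]), np.float64(0.9682384559003177)) 3965
0.59 [358.2, 257.0] (array([0.51897396, 0.13288335]), np.float64(0.5600877192982456)) 2662
```

View pics/d1.png

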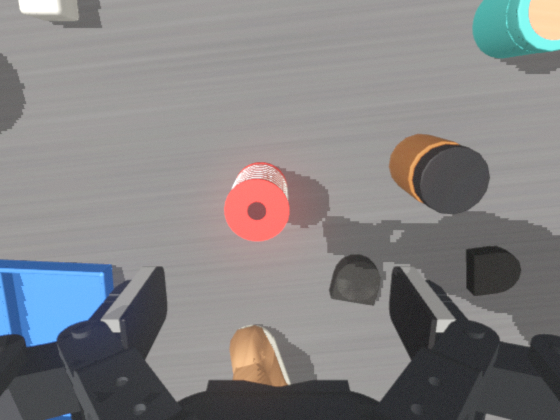

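Request:
send_rows([
  [0, [0.02, -0.12, 0.3], 0],
  [0, [0.02, -0.12, 0.7], 0],
  [0, [0.02, -0.12, 0.95], 0],
  [0, [0.02, -0.12, 1], 0],
  [0, [0.02, -0.12, 1], 0],
])

```text
t: 15.4
position: [0.6455, 0.116, 0.0221]
tool_rot: [3.141, 0.0, -0.114]
ft_force: [-0.3, -0.0, 0.2]
finger_gap: 0.998
```

Request:
send_rows([
  [1, [0, 0, 0], 0],
  [1, [0, 0, 0], 0],
  [1, [0, 0, 0], 0],
  [1, [0, 0, 0], 0],
  [1, [0, 0, 0], 0],
])

```text
t: 16.02
position: [0.6459, 0.118, 0.0231]
tool_rot: [-3.141, -0.002, -0.112]
ft_force: [-1.6, -0.2, 7.0]
finger_gap: 0.456
```

Request:
send_rows([
  [1, [0, 0, -0.3], 0],
  [1, [0, 0, -0.7], 0],
  [1, [0, 0, -1], 0],
  [1, [0, 0, -1], 0],
])

```text
t: 16.52
position: [0.647, 0.1182, 0.1454]
tool_rot: [-3.14, -0.006, -0.112]
ft_force: [0.1, 0.4, -0.6]
finger_gap: 0.455
```

```bash
python3 -c "
from h import *
rel(.4557,-.3445,.145,-.1)
"
```

```text
t 16.52 pos [0.647  0.1182 0.1454] rot [-3.14  -0.006 -0.112] F [ 0.1  0.4 -0.6] gap 0.455 j7 -1.96
  rel [-1.151  4.011 -0.011] spin -0.004 rows 9 steps of 1: 5
```

Request:
send_rows([
  [1, [-0.15, 0.5, 0], 0],
  [1, [-0.285, 0.99, 0], 0],
  [1, [-0.285, 0.99, 0], 0],
])

```text
t: 16.9
position: [0.5953, -0.0023, 0.1412]
tool_rot: [3.138, 0.003, -0.12]
ft_force: [0.4, 0.7, 0.2]
finger_gap: 0.455
```

Request:
send_rows([
  [1, [-0.15, 0.5, 0], 0],
  [1, [-0.285, 0.99, 0], 0],
  [1, [-0.285, 0.99, 0], 0],
])

```text
t: 17.27
position: [0.5482, -0.1154, 0.1413]
tool_rot: [3.139, 0.002, -0.12]
ft_force: [0.4, 0.3, 0.4]
finger_gap: 0.453
```

Request:
send_rows([
  [1, [-0.15, 0.5, 0], 0],
  [1, [-0.285, 0.99, 0], 0],
  [1, [-0.285, 0.99, 0], 0],
])

```text
t: 17.65
position: [0.5013, -0.229, 0.1413]
tool_rot: [3.14, 0.001, -0.12]
ft_force: [-0.1, 1.3, -0.7]
finger_gap: 0.452
```

Request:
send_rows([
  [1, [-0.15, 0.5, 0], 0],
  [1, [-0.285, 0.99, 0], 0],
  [1, [-0.285, 0.99, 0], 0],
  [1, [-0.285, 0.99, 0], 0],
])

```text
t: 18.15
position: [0.4571, -0.3376, 0.1414]
tool_rot: [-3.14, 0.0, -0.111]
ft_force: [0.7, 0.5, -0.7]
finger_gap: 0.454
```

```bash
python3 w.py d2; python3 -c "
from h import *
rel(.4557,-.3455,.028,-.1)
"
```

```text
t 18.2 pos [ 0.4573 -0.337   0.1415] rot [-3.14  0.   -0.11] F [ 0.7  0.2 -0.6] gap 0.451 j7 -1.22
  rel [-0.005  0.073  0.946] spin -0.0032 rows 2 steps of 1: 1
```

View pics/d2.png

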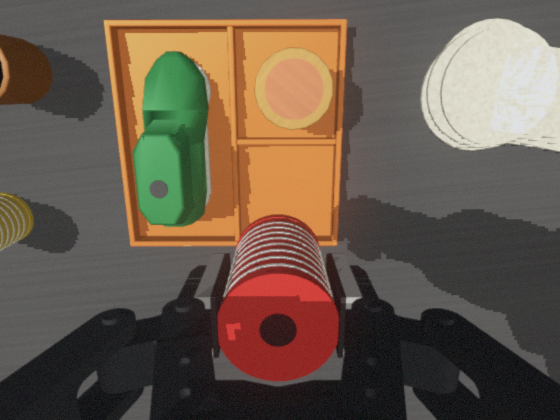

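```bash
python3 -c "
from h import *
c=manip.get_calibration('wrist')
print(back(c,[(288,192),(287,143)],.012))"
```

```text
[[ 0.45750198 -0.34543978  0.012     ]
 [ 0.49362036 -0.3484193   0.012     ]]
```

Agrees with the target. Lower, release.

Request:
send_rows([
  [1, [-0.005, 0.073, 0.4], 0],
  [1, [-0.005, 0.073, 0.75], 0],
  [1, [-0.005, 0.073, 0.93], 0],
  [1, [-0.005, 0.073, 0.935], 0],
  [1, [-0.005, 0.073, 0.935], 0],
])

```text
t: 18.82
position: [0.4555, -0.3465, 0.0302]
tool_rot: [-3.141, -0.0, -0.11]
ft_force: [0.3, -0.3, -0.8]
finger_gap: 0.455
```

```bash
python3 -c "
from h import *
rel(.457,-.3455,.027,-.1)
"
```

```text
t 18.82 pos [ 0.4555 -0.3465  0.0302] rot [-3.141 -0.    -0.11 ] F [ 0.3 -0.3 -0.8] gap 0.455 j7 -1.23
  rel [ 0.011 -0.01   0.026] spin -0.0033 rows 1 steps of 1: 1
```

Request:
send_rows([
  [1, [0.01, 0, 0.025], 0],
  [1, [0.01, 0, 0.025], 0],
  [0.4, [0.01, 0, 0.025], 0],
  [0.4, [0.01, 0, 0.025], 0],
  [0.4, [0.01, 0, 0.025], 0],
])

```text
t: 19.45
position: [0.4557, -0.3479, 0.0268]
tool_rot: [3.141, -0.0, -0.113]
ft_force: [-0.5, 0.9, 0.1]
finger_gap: 0.604
```

Request:
send_rows([
  [0.4, [0, 0, -0.3], 0],
  [0.4, [0, 0, -0.8], 0],
  [0.4, [0, 0, -1], 0],
  [0, [0, 0, -1], 0],
])

```text
t: 19.95
position: [0.4564, -0.3485, 0.1488]
tool_rot: [3.14, -0.004, -0.113]
ft_force: [-0.3, -0.8, -0.3]
finger_gap: 0.795
```

```bash
python3 w.py d3; python3 -c "
from h import *
rel(.484,.135,.15,.18)
"
```

```text
t 20.0 pos [ 0.4558 -0.348   0.1474] rot [ 3.141e+00 -1.000e-03 -1.130e-01] F [-0.8  0.5 -0.5] gap 0.877 j7 -1.2
  rel [-0.219 -4.026 -0.026] spin -0.0931 rows 8 steps of 1: 5
```

View pics/d3.png

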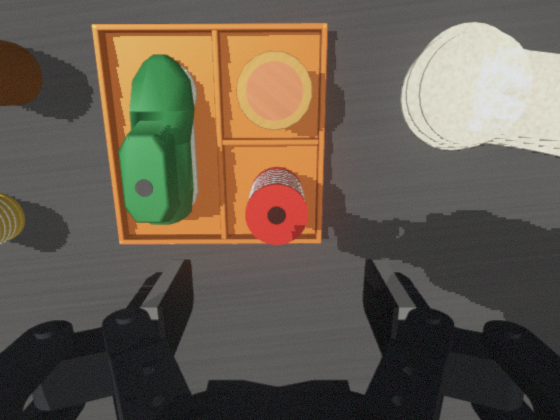

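Request:
send_rows([
  [0, [-0.05, -0.5, 0], 0],
  [0, [-0.05, -1, 0], 0],
  [0, [-0.05, -1, 0], 0],
])

```text
t: 20.38
position: [0.4632, -0.2227, 0.1454]
tool_rot: [-3.139, 0.003, -0.105]
ft_force: [0.9, -0.9, -0.5]
finger_gap: 1.001
```

Request:
send_rows([
  [0, [-0.05, -0.5, 0], 0],
  [0, [-0.05, -1, 0], 0],
  [0, [-0.05, -1, 0], 0],
])

```text
t: 20.75
position: [0.471, -0.1038, 0.1457]
tool_rot: [-3.14, 0.002, -0.105]
ft_force: [0.3, -1.4, 1.6]
finger_gap: 0.999
```

Request:
send_rows([
  [0, [-0.05, -0.5, 0], 0],
  [0, [-0.05, -1, 0], 0],
  [0, [-0.05, -1, 0], 0],
])

```text
t: 21.12
position: [0.4788, 0.0155, 0.1459]
tool_rot: [-3.141, 0.001, -0.106]
ft_force: [0.2, -0.6, -0.2]
finger_gap: 1.0
```

Request:
send_rows([
  [0, [-0.05, -0.5, -0.5], -0.05],
  [0, [-0.05, -1, -0.5], -0.093],
  [0, [-0.05, -1, -0.5], -0.093],
  [0, [-0.05, -1, -0.5], -0.093],
])

```text
t: 21.62
position: [0.4859, 0.1307, 0.206]
tool_rot: [3.141, 0.001, 0.179]
ft_force: [-0.3, 0.0, -0.2]
finger_gap: 0.999
```

```bash
python3 w.py e1; python3 -c "
from h import *
rel(.484,.135,.15,.18)
import cv2
im=cv2.imread('pics/e1.png')[60:310,180:420]; cv2.imwrite('pics/e1z.png',cv2.resize(im,None,fx=2.4,fy=2.4,interpolation=cv2.INTER_CUBIC))
"
```

```text
t 21.68 pos [0.4855 0.1296 0.2058] rot [3.14e+00 2.00e-03 1.77e-01] F [-1.3 -0.7 -0.2] gap 1.0 j7 -1.85
  rel [-0.003 -0.047  0.465] spin -0.0009 rows 1 steps of 1: 1
```

View pics/e1.png

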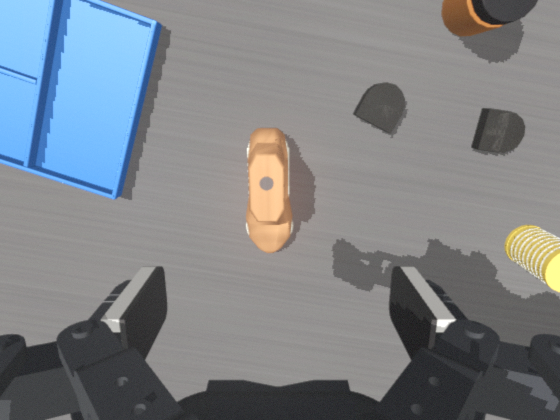

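View pics/e1z.png

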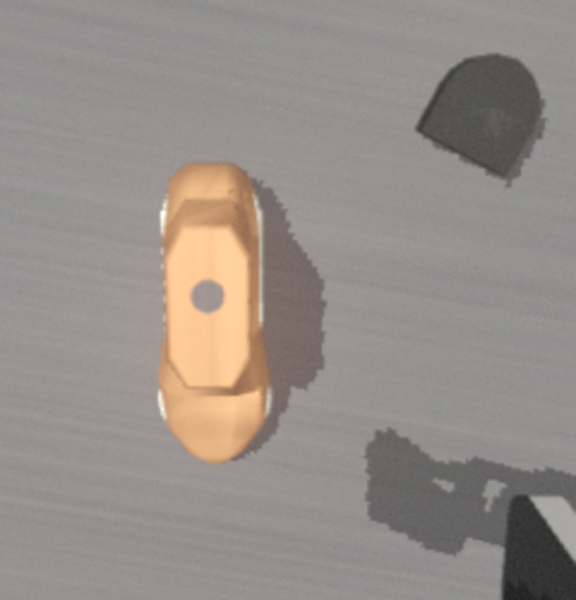

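```bash
python3 -c "
from h import *
c=manip.get_calibration('wrist')
q=back(c,np.array([(212,387),(207.5,221),(209,302)])/2.4+[180,60],.064); d=q[0]-q[1]
print(q.round(4),np.arctan2(d[1],d[0]),np.linalg.norm(d)); m=(q[0]+q[1])/2; g=m+.0025*d/np.linalg.norm(d); print(g)
y=np.arctan2(d[1],d[0])+np.pi
rel(g[0],g[1],.038,y)
"
```

```text
[[0.4582 0.1311 0.064 ]
 [0.5122 0.1418 0.064 ]
 [0.4865 0.1369 0.064 ]] -2.9454977562102465 0.05507405473024569
[0.48272605 0.13596764 0.064     ]
t 21.68 pos [0.4855 0.1296 0.2058] rot [3.14e+00 2.00e-03 1.77e-01] F [-1.3 -0.7 -0.2] gap 1.0 j7 -1.85
  rel [-0.011 -0.058  1.398] spin -0.006 rows 3 steps of 1: 2
```

Request:
send_rows([
  [0, [-0.01, -0.06, 0.4], -0.006],
  [0, [-0.01, -0.06, 0.8], -0.006],
  [0, [-0.01, -0.06, 0.8], -0.006],
])

```text
t: 22.05
position: [0.4811, 0.1356, 0.1077]
tool_rot: [3.139, 0.008, 0.196]
ft_force: [-0.2, 0.4, 0.3]
finger_gap: 0.998
```

Request:
send_rows([
  [0, [0, 0, 0.4], 0],
  [0, [0, 0, 0.58], 0],
  [0, [0, 0, 0.58], 0],
])

```text
t: 22.42
position: [0.4832, 0.1373, 0.0412]
tool_rot: [3.14, 0.002, 0.197]
ft_force: [-0.8, 0.5, 1.1]
finger_gap: 1.002
```

```bash
python3 -c "
from h import *
rel(.483,.1365,.039,.193)
"
```

```text
t 22.43 pos [0.4832 0.1373 0.0412] rot [3.14e+00 2.00e-03 1.97e-01] F [-0.8  0.5  1.1] gap 1.002 j7 -1.91
  rel [-0.003  0.006  0.018] spin 0.0012 rows 1 steps of 1: 1
```

Request:
send_rows([
  [1, [0, 0, 0.02], 0],
  [1, [0, 0, 0.02], 0],
  [1, [0, 0, 0.02], 0],
  [1, [0, 0, 0.02], 0],
  [1, [0, 0, 0.02], 0],
])

```text
t: 23.05
position: [0.4835, 0.1388, 0.0396]
tool_rot: [-3.142, -0.001, 0.199]
ft_force: [-1.7, -0.6, 8.9]
finger_gap: 0.314
```

Request:
send_rows([
  [1, [0, 0, 0], 0],
  [1, [0, 0, -0.4], 0],
  [1, [0, 0, -0.8], 0],
  [1, [0, 0, -0.9], 0],
])

```text
t: 23.55
position: [0.4842, 0.139, 0.1494]
tool_rot: [-3.141, -0.004, 0.198]
ft_force: [0.1, -0.2, -1.6]
finger_gap: 0.312
```

```bash
python3 w.py e2; python3 -c "
from h import *
rel(.537,.3002,.15,-.157)
"
```

```text
t 23.6 pos [0.4841 0.139  0.1494] rot [-3.141 -0.004  0.198] F [ 1.1 -0.4 -1.1] gap 0.312 j7 -1.88
  rel [ 6.970e-01 -1.231e+00 -1.000e-03] spin 0.1131 rows 3 steps of 1: 2
```

View pics/e2.png

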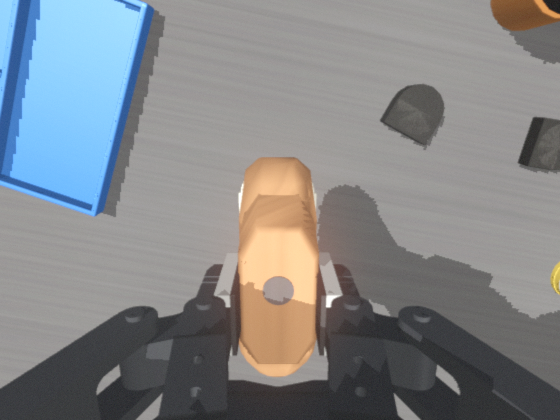

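Request:
send_rows([
  [1, [0.2, -0.35, 0], 0.057],
  [1, [0.38, -0.7, 0], 0.113],
  [1, [0.38, -0.7, 0], 0.113],
  [1, [0.38, -0.7, 0], 0.113],
])

```text
t: 24.1
position: [0.5103, 0.2295, 0.1453]
tool_rot: [3.139, 0.002, -0.154]
ft_force: [-0.3, -0.5, -1.6]
finger_gap: 0.314
```

```bash
python3 w.py e3; python3 -c "
from h import *
rel(.537,.3002,.15,-.157)
"
```

```text
t 24.15 pos [0.5105 0.2288 0.1456] rot [ 3.139e+00  2.000e-03 -1.560e-01] F [-0.3 -0.1 -2. ] gap 0.32 j7 -2.25
  rel [ 0.126 -0.622 -0.039] spin 0.0004 rows 2 steps of 1: 1
```

View pics/e3.png

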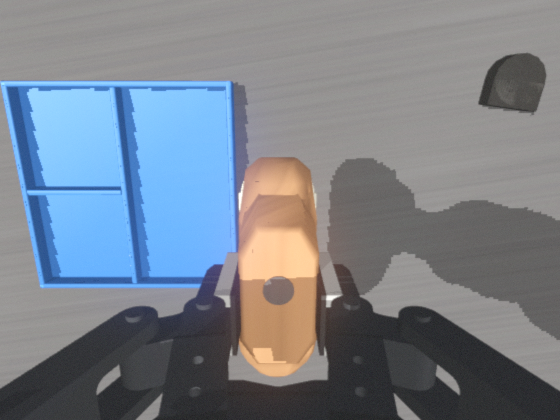

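```bash
python3 -c "
from h import *
c=manip.get_calibration('wrist')
q=back(c,[(5,84),(233,83),(42,286),(236,285)],.016)[:,:2];print(q.round(4), q.mean(0))
a=-.157;R=np.array([[np.cos(a),-np.sin(a)],[np.sin(a),np.cos(a)]])
print(((q-[.528,.339])@R).round(4))
"
```

```text
[[0.6156 0.4002]
 [0.5921 0.2458]
 [0.4637 0.4258]
 [0.4404 0.2724]] [0.52795237 0.33604099]
[[ 0.077   0.0741]
 [ 0.0779 -0.082 ]
 [-0.0771  0.0756]
 [-0.0761 -0.0795]]
```

Request:
send_rows([
  [1, [0.07, -0.3, 0], 0],
  [1, [0.125, -0.615, 0], 0],
  [1, [0.125, -0.615, 0.3], 0],
  [1, [0.125, -0.615, 0.7], 0],
  [1, [0.125, -0.615, 0.7], 0],
])

```text
t: 24.78
position: [0.5355, 0.2978, 0.0595]
tool_rot: [3.136, 0.005, -0.157]
ft_force: [-0.6, -0.1, -0.9]
finger_gap: 0.317
```

```bash
python3 w.py e4; python3 -c "
from h import *
rel(.537,.299,.0445,-.157)
"
```

```text
t 24.82 pos [0.5369 0.2987 0.0617] rot [ 3.139e+00  3.000e-03 -1.570e-01] F [-0.4  0.6 -1.2] gap 0.315 j7 -2.33
  rel [ 0.001 -0.003  0.143] spin -0.0002 rows 1 steps of 1: 1
```

View pics/e4.png

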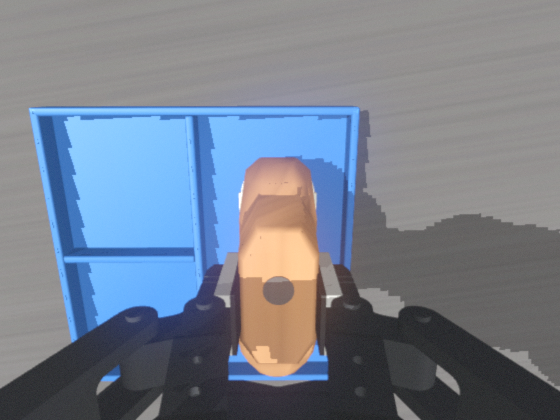

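Request:
send_rows([
  [1, [0, 0, 0.1], 0],
  [1, [0, 0, 0.14], 0],
  [1, [0, 0, 0.14], 0],
])

```text
t: 25.2
position: [0.5378, 0.3007, 0.0463]
tool_rot: [-3.141, -0.0, -0.156]
ft_force: [-0.3, 0.3, -1.2]
finger_gap: 0.321
```

Request:
send_rows([
  [0.35, [0, 0, 0], 0],
  [0.35, [0, 0, 0], 0],
  [0.35, [0, 0, 0], 0],
  [0.35, [0, 0, -0.3], 0],
  [0.35, [0, 0, -0.6], 0],
])

```text
t: 25.82
position: [0.5374, 0.3005, 0.1184]
tool_rot: [3.141, 0.001, -0.156]
ft_force: [0.3, -0.9, 0.2]
finger_gap: 0.648
```

Request:
send_rows([
  [0, [0, 0, -0.4], 0],
  [0, [0, 0, -0.4], 0],
])

```text
t: 26.08
position: [0.5394, 0.3016, 0.1696]
tool_rot: [-3.137, -0.005, -0.157]
ft_force: [-0.3, -0.1, -0.2]
finger_gap: 1.0
```

```bash
python3 w.py e5; python3 -c "
from h import *
rel(.65,.001,.15,0.2)
"
```

```text
t 26.12 pos [0.5384 0.3011 0.1677] rot [-3.139e+00 -3.000e-03 -1.560e-01] F [ 0.2 -0.1 -0.2] gap 1.0 j7 -2.32
  rel [1.308 2.325 0.145] spin -0.1135 rows 6 steps of 1: 3
```

View pics/e5.png

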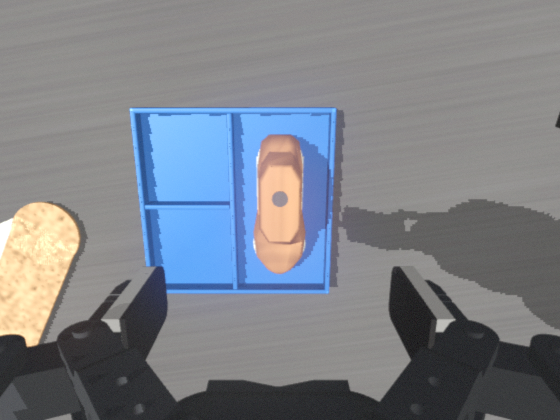

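Request:
send_rows([
  [0, [0.2, 0.4, 0], 0],
  [0, [0.43, 0.77, 0], 0],
  [0, [0.43, 0.77, 0], 0],
])

```text
t: 26.5
position: [0.5753, 0.1958, 0.1647]
tool_rot: [3.138, 0.001, -0.163]
ft_force: [-0.3, 0.9, 0.5]
finger_gap: 0.998
```

Request:
send_rows([
  [0, [0.2, 0.4, 0], 0],
  [0, [0.43, 0.77, 0], 0],
  [0, [0.43, 0.77, 0], 0],
])

```text
t: 26.88
position: [0.6115, 0.0975, 0.1647]
tool_rot: [3.139, 0.001, -0.163]
ft_force: [0.1, -0.0, -0.7]
finger_gap: 1.0
```

Request:
send_rows([
  [0, [0.2, 0.4, 0.1], 0],
  [0, [0.43, 0.77, 0.2], 0],
  [0, [0.43, 0.77, 0.2], 0],
  [0, [0.43, 0.77, 0.2], 0],
])

```text
t: 27.38
position: [0.6467, 0.0045, 0.141]
tool_rot: [-3.141, 0.002, -0.155]
ft_force: [0.4, 0.3, 0.2]
finger_gap: 1.001
```

```bash
python3 w.py f1; python3 -c "
from h import *
rel(.65,.001,.018,-.157)
c=manip.get_calibration('wrist')
for r in manip.regions_of('glue_jar','wrist'): print(round(r['p'],2),r['pixel'],fitcyl(c,r['mask'],.022,.064),r['mask'].sum())
"
```

```text
t 27.43 pos [0.6468 0.0051 0.1413] rot [-3.141e+00  1.000e-03 -1.540e-01] F [-0.   0.3 -0. ] gap 0.998 j7 -1.83
  rel [0.033 0.031 1.028] spin 0.0009 rows 2 steps of 1: 2
0.93 [200.9, 281.6] (array([6.51762884e-01, 5.62820739e-04]), np.float64(0.8740173352146745)) 4336
0.88 [271.7, 522.4] (array([ 0.56328345, -0.16783075]), np.float64(0.9604924660051452)) 5247
```

View pics/f1.png

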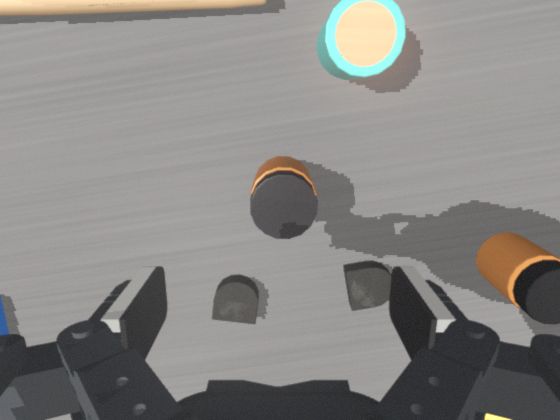

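Request:
send_rows([
  [0, [0.035, 0.03, 0.3], 0],
  [0, [0.035, 0.03, 0.7], 0],
  [0, [0.035, 0.03, 0.97], 0],
  [0, [0.035, 0.03, 1], 0],
  [0, [0.035, 0.03, 1], 0],
])

```text
t: 28.1
position: [0.6513, -0.0004, 0.0227]
tool_rot: [-3.141, -0.001, -0.155]
ft_force: [-0.2, -0.5, 1.0]
finger_gap: 1.004
```

Request:
send_rows([
  [1, [0, 0, 0], 0],
  [1, [0, 0, 0], 0],
  [1, [0, 0, 0], 0],
  [1, [0, 0, 0], 0],
  [1, [0, 0, 0], 0],
])

```text
t: 28.72
position: [0.6516, -0.0013, 0.0233]
tool_rot: [-3.141, -0.002, -0.156]
ft_force: [-1.5, 0.1, 7.8]
finger_gap: 0.499
```

Request:
send_rows([
  [1, [0, 0, -0.3], 0],
  [1, [0, 0, -0.7], 0],
  [1, [0, 0, -1], 0],
  [1, [0, 0, -1], 0],
])

```text
t: 29.22
position: [0.6526, -0.0016, 0.1453]
tool_rot: [-3.14, -0.006, -0.157]
ft_force: [0.3, 0.1, -1.1]
finger_gap: 0.503
```

```bash
python3 w.py f2; python3 -c "
from h import *
rel(.5723,.371,.15,-.157)
"
```

```text
t 29.27 pos [ 0.6514 -0.0016  0.1433] rot [-3.141e+00 -3.000e-03 -1.570e-01] F [-0.7 -0.4 -2.1] gap 0.5 j7 -1.83
  rel [-1.135 -2.964 -0.057] spin 0.0001 rows 7 steps of 1: 3
```

View pics/f2.png

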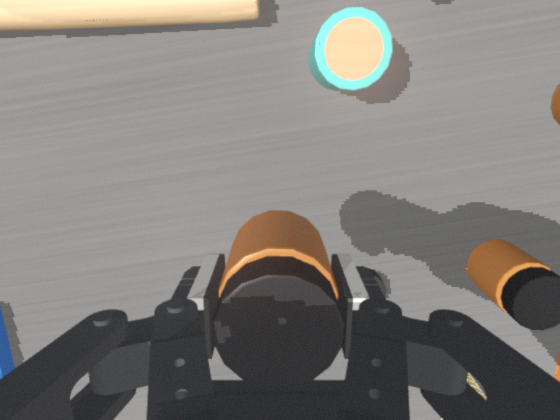

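Request:
send_rows([
  [1, [-0.19, -0.5, 0], 0],
  [1, [-0.375, -0.98, 0], 0],
  [1, [-0.375, -0.98, 0], 0],
])

```text
t: 29.65
position: [0.6223, 0.1288, 0.1402]
tool_rot: [-3.139, 0.004, -0.147]
ft_force: [-0.5, -0.5, -1.1]
finger_gap: 0.502
```

Request:
send_rows([
  [1, [-0.19, -0.5, 0], 0],
  [1, [-0.375, -0.98, 0], 0],
  [1, [-0.375, -0.98, 0], 0],
])

```text
t: 30.02
position: [0.5959, 0.2513, 0.1402]
tool_rot: [-3.14, 0.003, -0.148]
ft_force: [0.2, 0.0, -2.2]
finger_gap: 0.501
```

Request:
send_rows([
  [1, [-0.19, -0.5, 0], 0],
  [1, [-0.375, -0.98, 0], 0],
  [1, [-0.375, -0.98, 0], 0],
  [1, [-0.375, -0.98, 0], 0],
])

```text
t: 30.52
position: [0.5724, 0.3666, 0.1405]
tool_rot: [3.139, 0.001, -0.156]
ft_force: [0.2, -0.3, -1.6]
finger_gap: 0.503
```

```bash
python3 w.py f3; python3 -c "
from h import *
rel(.5723,.371,.0285,-.157)
"
```

```text
t 30.57 pos [0.5729 0.3657 0.1408] rot [ 3.139e+00  1.000e-03 -1.580e-01] F [ 0.  -0.9 -2.2] gap 0.501 j7 -2.36
  rel [-0.011 -0.045  0.936] spin -0.0003 rows 2 steps of 1: 1
```

View pics/f3.png

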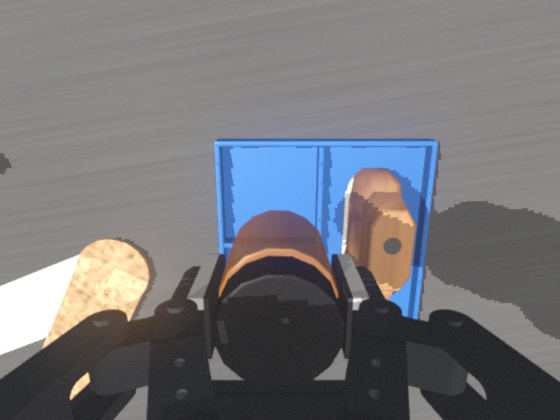

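```bash
python3 -c "
from h import *
c=manip.get_calibration('wrist')
print(back(c,[(270,195),(218,141),(437,141)],.014))"
```

```text
[[0.57306131 0.37022453 0.014     ]
 [0.61789011 0.40011612 0.014     ]
 [0.59347385 0.24692736 0.014     ]]
```

Agrees. Lower.

Request:
send_rows([
  [1, [0, -0.042, 0.4], 0],
  [1, [0, -0.042, 0.75], 0],
  [1, [0, -0.042, 0.92], 0],
  [1, [0, -0.042, 0.925], 0],
  [1, [0, -0.042, 0.925], 0],
])

```text
t: 31.2
position: [0.5743, 0.3728, 0.0321]
tool_rot: [-3.141, -0.001, -0.157]
ft_force: [-0.7, 0.1, -1.2]
finger_gap: 0.5
```

```bash
python3 -c "
from h import *
rel(.573,.371,.0275,-.157)
"
```

```text
t 31.2 pos [0.5743 0.3728 0.0321] rot [-3.141e+00 -1.000e-03 -1.570e-01] F [-0.7  0.1 -1.2] gap 0.5 j7 -2.36
  rel [-0.008  0.017  0.038] spin -0.0001 rows 1 steps of 1: 1
```

Request:
send_rows([
  [1, [-0.008, 0.015, 0.036], 0],
  [1, [-0.008, 0.015, 0.036], 0],
  [0.35, [-0.008, 0.015, 0.036], 0],
  [0.35, [-0.008, 0.015, 0.036], 0],
  [0.35, [-0.008, 0.015, 0.036], 0],
])

```text
t: 31.82
position: [0.5721, 0.3715, 0.0266]
tool_rot: [-3.142, 0.0, -0.156]
ft_force: [0.9, -1.2, -0.4]
finger_gap: 0.65
```

Request:
send_rows([
  [0.35, [0, 0, -0.3], 0],
  [0.35, [0, 0, -0.8], 0],
  [0.35, [0, 0, -1], 0],
  [0, [0, 0, -1], 0],
])

```text
t: 32.33
position: [0.5731, 0.3721, 0.149]
tool_rot: [-3.139, -0.003, -0.156]
ft_force: [-0.2, -0.5, -0.3]
finger_gap: 0.84
```

Request:
send_rows([
  [0, [-0.2, 0, -0.5], 0],
  [0, [-0.4, 0, -0.6], 0],
  [0, [-0.4, 0, -0.6], 0],
  [0, [-0.4, 0, -0.6], 0],
])

```text
t: 32.83
position: [0.5245, 0.3784, 0.2173]
tool_rot: [3.14, 0.001, -0.156]
ft_force: [0.3, 0.3, 0.1]
finger_gap: 1.001
```

```bash
python3 w.py g1; python3 -c "
from h import *
for n in ('side','top'): cv2.imwrite(f'pics/g_{n}.png',manip.snapshot(n)[:,:,::-1])
c=manip.get_calibration('side')
for n,r,h,cam in [('red_spool',.02,.06,'side'),('tack_tin',.023,.052,'side'),('yellow_spool',.02,.06,'side'),('glue_jar',.022,.064,'side'),('tack_tin',.023,.052,'top'),('red_spool',.02,.06,'top'),('glue_jar',.022,.064,'top')]:
  for q in manip.regions_of(n,cam): 
    if q['p']>.4: print(cam,n,round(q['p'],2),q['pixel'],fitcyl(manip.get_calibration(cam),q['mask'],r,h,.004))
o=manip.observe();print(o['t'],o['position'])
"
```

```text
side red_spool 0.86 [152.7, 378.2] (array([ 0.45305794, -0.36119264]), np.float64(0.685546875))
side tack_tin 0.85 [158.1, 297.4] (array([ 0.64016845, -0.29015529]), np.float64(0.8598484848484849))
side tack_tin 0.71 [155.4, 380.0] (array([ 0.45436831, -0.36917737]), np.float64(0.7039106145251397))
side tack_tin 0.63 [146.9, 343.9] (array([ 0.53661965, -0.38113427]), np.float64(0.5542168674698795))
side tack_tin 0.45 [204.0, 225.2] (array([ 0.73506146, -0.04700553]), np.float64(0.0937062937062937))
side yellow_spool 0.66 [198.3, 362.0] (array([ 0.45829576, -0.11669272]), np.float64(0.9096045197740112))
side glue_jar 0.81 [354.0, 217.5] (array([0.57196163, 0.3710931 ]), np.float64(0.8895318253550762))
side glue_jar 0.68 [185.2, 314.6] (array([ 0.5606743 , -0.15634208]), np.float64(0.898921832884097))
side glue_jar 0.47 [176.3, 274.2] (array([ 0.66436134, -0.19140813]), np.float64(0.14180206794682423))
top tack_tin 0.96 [253.6, 433.9] (array([ 0.52870957, -0.35439386]), np.float64(0.915129151291513))
top tack_tin 0.91 [160.3, 300.0] (array([ 0.73860036, -0.06056177]), np.float64(0.8731501057082452))
top tack_tin 0.56 [201.0, 406.0] (array([ 0.64198788, -0.29869185]), np.float64(0.9333333333333333))
top red_spool 0.91 [287.1, 431.9] (array([ 0.45373483, -0.34708623]), np.float64(0.8997821350762527))
top glue_jar 0.76 [235.0, 349.9] (array([ 0.56172635, -0.16617611]), np.float64(0.8731182795698925))
top glue_jar 0.72 [229.1, 108.6] (array([0.57129782, 0.37016727]), np.float64(0.8483754512635379))
top glue_jar 0.69 [184.5, 376.5] (array([ 0.68347697, -0.2301942 ]), np.float64(0.8646464646464647))
33.325 [0.52477486 0.3787809  0.21834086]
```

View pics/g1.png

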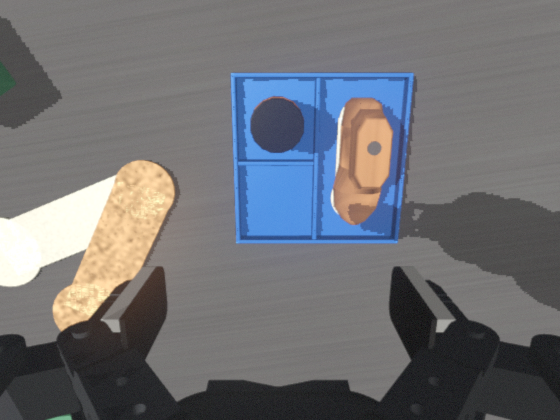

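View pics/g_top.png

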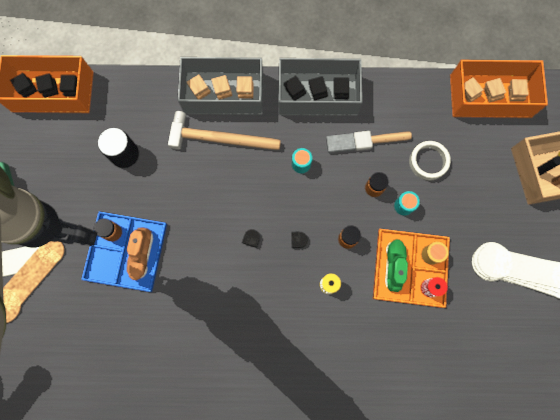

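View pics/g_side.png

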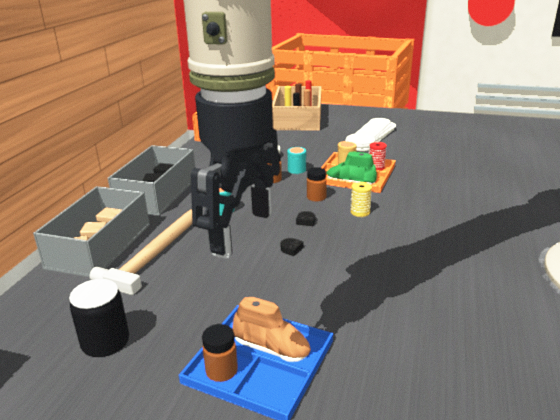

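```bash
python3 -c "
import cv2
a=cv2.imread('pics/g_side.png');b=a[290:415,175:340];c=a[130:200,310:405]
cv2.imwrite('pics/gz.png',cv2.resize(b,(792,600),interpolation=cv2.INTER_CUBIC)); cv2.imwrite('pics/gz2.png',cv2.resize(c,None,fx=7,fy=7,interpolation=cv2.INTER_CUBIC))"
```

```text
(no output)
```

View pics/gz.png

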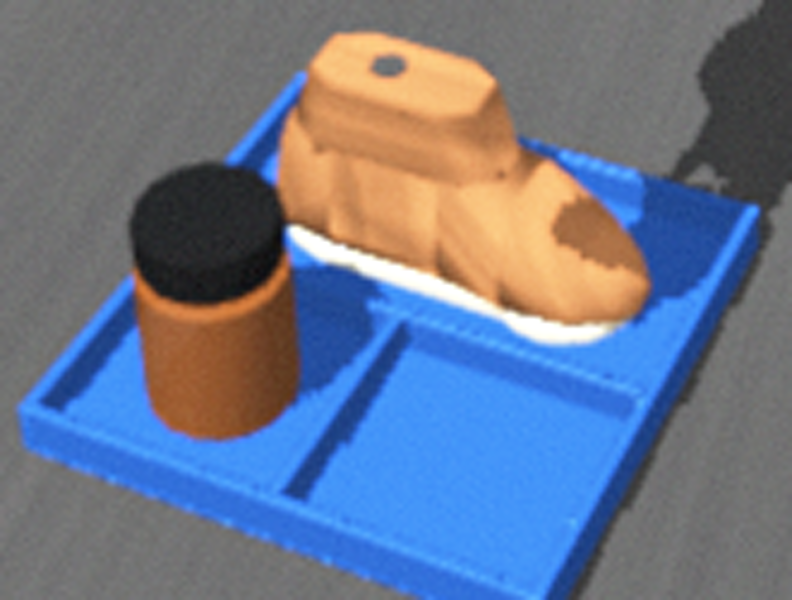

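View pics/gz2.png

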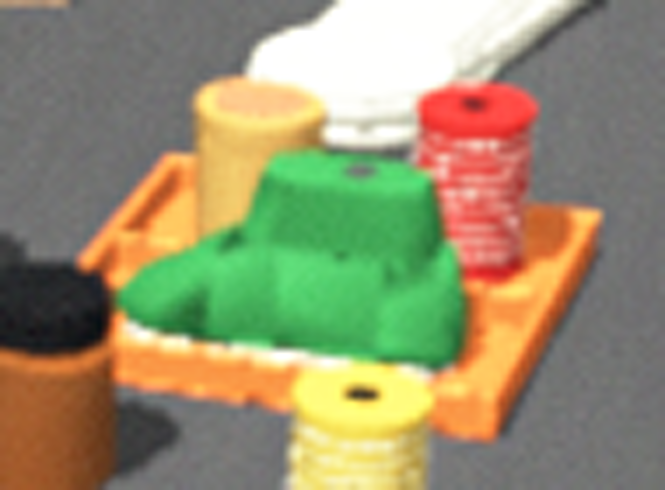

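All upright and seated. Handing in.

```bash
python3 -c "
from workcell import manip
print(manip.close_job())"
```

```text
the job is handed in; nothing more can be done
None
```

The job is done and handed in at about 33 s of the 144 s allowed. I filled the trays in the order you listed:

- **Orange tray:** the green last is in the long compartment, and the brass tin and red spool each have a square one.
- **Blue tray:** the wooden last is in the long compartment, and the amber jar that stood farthest left is in a square one.

**Last checks:** The final top, side and wrist pictures show all five sitting flat or upright inside their compartments. The yellow spool, rubber heels, turquoise tins and other two jars look to be where they were, and the gripper was open, about 0.15 m or more above everything. Forces read between calls stayed near 12 N or below.

**Disagreements:**
- The side-camera positions of the tin and red spool were off by 15–25 mm, because the green last partly hides them there. The top-camera positions matched where I set them down to within about 4 mm, so I went by those and the pictures.
- The side network also labelled the red spool as a tin, with moderate confidence. The picture shows that label was wrong.

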